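# Pile the moulded half-ring frames for packing

## Robot

A 6-joint arm with a two-finger parallel gripper is mounted at the origin on the work surface. World frame = base frame: x ahead of the robot, y to its left, z up, the work surface at z = 0. Lengths are in m, angles in rad, forces in N, time in s.
With the tool pointing down it reaches from about 0.3 to 0.775 m from the base axis. Payload 14.6 kg.
Tool frame: the origin (TCP) lies midway between the tips of the shut fingers; the grasp point (between the pads) lies 19 mm behind it; z points along the fingers, y is the line along which they close (so a half turn about z gives the same grasp; the last joint's range is limited). The gripper opens to 94 mm and grips with 3 to 60 N. Pads are 16 mm wide; open, the fingers measure 119 mm over their backs; the gripper's body (75 mm by 177 mm) begins 78 mm behind the grasp point.
Start: joints at [1.129, 0.3, 1.521, -0, 1.321, -0.067], TCP at [0.201, 0.512, 0.205] pointing down, gripper open.
Joint ranges: [-3.03, 3.03], [-0.79, 2.21], [0.23, 2.52], [-1.04, 4.18], [0, 3.07], [-2.55, 2.55]. Speed limits (rad/s): [2.22, 2.22, 2.57, 3.14, 3.14, 3.14].

## Interface

Orientations are given as [roll, pitch, yaw] about the fixed x, y, z axes, in that order (R = Rz(yaw) Ry(pitch) Rx(roll)).
In Python, from station import ctrl gives the robot as it stands. The module is installed in compiled form; this text tells all that it offers.
- The arm moves only by the tool servo_tool, never from a script. Its argument "plan" is a list of rows, each a list of 7 numbers: the opening in per cent of the stroke, from 0 (shut) to 100 (fully open), then the shift along the tool's x, y, z in m, then the turn, a rotation vector about the tool's x, y, z in rad. A call has exactly 8 rows; each row shifts and turns the commanded pose from where the row before left it, along the tool's axes as they then stand; what a row does not reach is not made up. A row lasts 1/8 s, in which the tool goes at most 62.5 mm and 10.7 degrees, less where a joint would pass 70% of its speed; a pose out of reach is approached as far as the arm can. A call with a gripper value outside its range is refused whole. The fingers move at their own pace and stop on an object; "force" is the grip in N (left out, the last holds). Time passes only in rows, so rows that do not move let the fingers close, or fill a call up. It gives the time, the measured TCP pose, the force, the opening and the grip force at its end, in the units of the state.
- ctrl.get_obs(): the state, without advancing time (a new reading comes with each control period).
- ctrl.camera(name): name is "side" or "top" or "wrist"; returns a dict with "pixels" (480x640x3 uint8, red, green, blue), "z_map" (480x640 float32, m along the optical axis (not along the pixel's ray), 0 where there is no reading), "mtx" (3x3 intrinsics, pixels), "pose" (4x4, takes a point from camera to world coordinates). Camera axes: x right, y up, looking along -z (the intrinsics and any distortion apply to the point x, -y, -z); pixel columns grow to the right and rows downward; lengths in m; the calibration is good to about 2 mm. A picture is of the moment at which its call begins.
- ctrl.hand_in(): hands the job in; it is judged then, once.
The state is a dict: "time_s": time; "qpos": joint angles; "joint_vel": joint speeds; "tau": joint torques, N m; "ee_pos": TCP position; "eef_rot": TCP orientation; "force": force on the tool from outside, world axes, zero at the start; "moment": the same for the moment, N m; "grip_width": finger opening in m; "grip_force": force on a finger pad.
Only numpy, scipy, OpenCV 4.12 (cv2) and the standard library are available. Lean on these libraries where they do the work, as an engineer would, in place of code of your own. Each camera call takes 0.05 s, during which the arm holds its last target. There are 200 camera calls.

## Task

Stack the three large half-ring frames that lie about the bench squarely on the one already on the packing board: all the same way round, edges flush, one straight flat pile of four with the bottom frame left where it lies. The smaller frame is for another job; leave it, the tape roll, the knife and the bottles undisturbed.

Things in the scene. Friction and masses are not known exactly. Their poses are not given: they have to be found in the camera images.
- board: Packing board: flat brown cardboard board 140 (x) x 200 (y) x 6 mm, fixed to the bench. Origin at the centre of its underside
- frame_base: Bottom frame, loose, lying on the packing board. Large white plastic half-ring, 170 mm across: outer radius 85, inner 55 (flat band 30 mm wide), 12 mm thick, about 70 g; two 6 mm thick rims (0.5 mm lower than the ribs on both faces) joined by 7 ribs 30 degrees apart, windows between. Origin and axes as for frame_1
- frame_1: Large loose frame, the same as frame_base, lying flat on the bench with frame_2 lying crookedly on top of it. Origin at the half circle's centre (open air, on the straight side), at underside height; x points to the crown (middle of the arc), the ends lie at +y and -y, z up
- frame_2: Large loose frame, the same as frame_base, starting flat but crooked on top of frame_1. Origin at the half circle's centre (open air, on the straight side), at underside height; x points to the crown (middle of the arc), the ends lie at +y and -y, z up
- frame_3: Large loose frame, the same as frame_base, lying flat on the bench with the tape roll lying inside its curve. Grip it (like the others) across the band, anywhere round the arc. Origin at the half circle's centre (open air, on the straight side), at underside height; x points to the crown (middle of the arc), the ends lie at +y and -y, z up
- small_frame: Smaller half-ring frame of another product, same white plastic and 12 mm thick, outer radius 50, inner radius 30 mm, 5 ribs; not for this pile. Loose. Origin and axes as for the large frames
- tape: Roll of tape lying flat, outer radius 30, hole radius 16, 19 mm tall; loose. Origin at the centre of its underside
- knife: Snap-off trimming knife lying flat, about 140 long, 18 wide, 13 mm tall; loose. Origin on the bench near its middle, x along it towards the blade (it reaches from x -72 to +65 mm)
- caddy: Small open wooden box 66 (x) x 126 (y) x 50 mm tall, fixed to the bench, with two cells for bottles, one empty. Origin at the centre of its underside
- bottle_1: White squeeze bottle with red cap, radius 26, 150 mm tall, standing in the caddy's +y cell; loose. Origin at the centre of its underside
- bottle_2: White squeeze bottle with red cap, radius 26, 150 mm tall, standing on the bench by the open side of frame_1; loose. Origin at the centre of its underside

How it is judged:
By the outcome, as a careful person would: the job done as asked, in the order asked, and still so for the second after the job is handed in, with the robot touching nothing.
It also fails if it takes over 64 s, if anything falls off the work surface, if the arm or the gripper's body presses on something with over 40 N, if the wrist force passes 120 N, or if a joint passes its speed limit or range.

## Working session

There is one attempt and no reset: what is moved stays moved. The work goes in short steps, Python scripts to look and compute and a tool call to move; the robot and the scene stay as the last step left them, time stands still between calls to the robot, and variables do not carry over. Pictures are saved under pics/ and viewed, at most 10 in all, crops included, and the job is handed in when it is done.

Besides the shell and the picture viewer there is one more tool, called after ">>>" by a JSON object that holds its "fn" and its "kwargs". servo_tool: Moves the arm, as the interface text tells. Its arguments: {"type":"object","properties":{"plan":{"type":"array","items":{"type":"array","items":{"type":"number"}}},"force":{"type":"number"}},"required":["plan"]}

```bash
mkdir -p pics; cat > h.py <<'E'
import numpy as np, cv2
from station import ctrl
def cam(n,fn=None):
    c=ctrl.camera(n)
    if fn: cv2.imwrite('pics/'+fn,c['pixels'][:,:,::-1])
    return c
def pts(c):
    z=c['z_map'].astype(float);K=c['mtx']
    v,u=np.mgrid[:480,:640]
    X=(u-K[0,2])/K[0,0]*z;Y=(v-K[1,2])/K[1,1]*z
    P=np.stack([X,-Y,-z],-1)@c['pose'][:3,:3].T+c['pose'][:3,3]
    P[z==0]=np.nan
    return P
E
python3 - <<'E'
from h import *
c=cam('top','t1.png');np.savez('t1.npz',**c)
print(c['mtx'],c['pose'])
o=ctrl.get_obs()
for k in o: print(k,o[k])
P=pts(c);print(np.nanmedian(P[...,2]))
E
```

```text
[[467.15894939   0.         321.84436314]
 [  0.         467.15894939 236.43063103]
 [  0.           0.           1.        ]] [[-0.02694625  0.99563038 -0.08940945  0.41894832]
 [-0.9994696  -0.02519755  0.02062997  0.02469588]
 [ 0.01828693  0.08991793  0.99578128  1.11965381]
 [ 0.          0.          0.          1.        ]]
time_s 0.05
qpos [ 1.12936504e+00  3.00470488e-01  1.52156308e+00  7.71866214e-06
  1.32071146e+00 -6.65851840e-02]
joint_vel [ 0.00027475 -0.00216941 -0.00082033 -0.00053277  0.00026692 -0.00074937]
tau [-1.31791086e-03 -5.33217824e+01 -3.53699470e+01  7.09331548e-02
  2.36374699e-02 -6.72598480e-05]
ee_pos [0.20125368 0.51157856 0.20489429]
eef_rot [-3.14044333e+00 -8.41340076e-05  2.76674459e+00]
force [ 0.1621416  -0.3872964  -0.45399261]
moment [-0.02048619  0.04295122 -0.03105142]
grip_force 0.0
grip_width 0.09402187534485672
-0.0011947906294971222
```

View pics/t1.png

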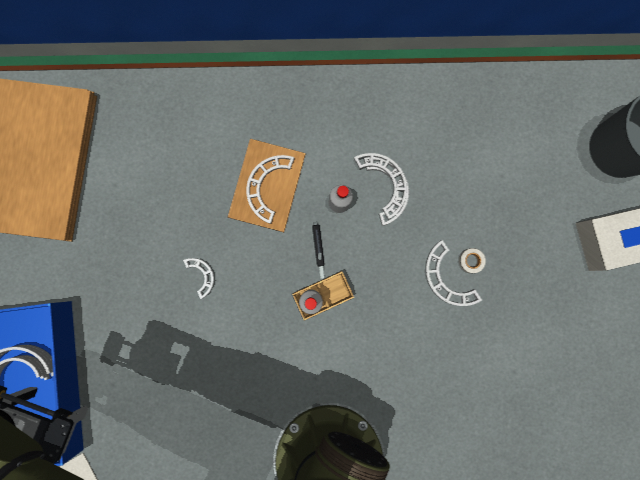

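```bash
cat >> h.py <<'E'
from scipy.optimize import minimize
S=0.0005
def ortho(c,cx,cy,z,half=0.13):
    """grey image resampled on plane z; index [i,j] -> x=cx-half+i*S, y=cy-half+j*S"""
    n=int(2*half/S)
    i,j=np.mgrid[:n,:n]
    W=np.stack([cx-half+i*S,cy-half+j*S,np.full(i.shape,z)],-1)
    Q=(W-c['pose'][:3,3])@c['pose'][:3,:3]
    K=c['mtx'];u=K[0,0]*Q[...,0]/-Q[...,2]+K[0,2];v=K[1,1]*-Q[...,1]/-Q[...,2]+K[1,2]
    g=c['pixels'].astype(np.float32).min(2)
    return cv2.remap(g,u.astype(np.float32),v.astype(np.float32),cv2.INTER_LINEAR,borderValue=0)
def model(dx,dy,ro=.085,ri=.055,nr=7,rim=.006,rib=.005):
    r=np.hypot(dx,dy);a=np.arctan2(dy,dx)
    sd=lambda d:np.clip(d/.001+.5,0,1)
    band=sd(ro-r)*sd(r-ri)*sd(dx)
    rims=np.maximum(sd(r-(ro-rim)),sd(ri+rim-r))
    k=np.clip(np.round(a/(np.pi/(nr-1))),-(nr//2),nr//2)*np.pi/(nr-1)
    ribs=sd(rib/2-abs(r*np.sin(a-k))); ribs=np.maximum(ribs,sd(rib-dx))
    return band*np.maximum(rims,ribs)
def fit(c,x,y,th,z,half=0.13,thr=(150,215),blur=0,mask=None,**kw):
    """pose of half ring whose TOP face is at z; returns x,y,th,score"""
    im=np.clip((ortho(c,x,y,z,half)-thr[0])/(thr[1]-thr[0]),0,1)
    n=im.shape[0];i,j=np.mgrid[:n,:n];X=x-half+i*S;Y=y-half+j*S
    def f(p,b):
        ct,st=np.cos(p[2]),np.sin(p[2]);dx,dy=X-p[0],Y-p[1]
        m=model(ct*dx+st*dy,-st*dx+ct*dy,**kw)
        I=im
        if b: m=cv2.GaussianBlur(m,(0,0),b);I=cv2.GaussianBlur(im,(0,0),b)
        w=cv2.dilate((m>.05).astype(np.uint8),np.ones((25,25)))>0
        if mask is not None: w&=mask(X,Y)
        return -np.corrcoef(m[w],I[w])[0,1] if w.sum()>100 else 0
    p=np.array([x,y,th])
    for b,s in ((12,.01),(4,.003),(blur or 1.5,.001)):
        r=minimize(f,p,args=(b,),method='Nelder-Mead',options=dict(initial_simplex=p+np.vstack([np.zeros(3),np.diag([s,s,s*15])]),xatol=1e-4,fatol=1e-5));p=r.x
    return np.r_[p,-r.fun]
E
python3 - <<'E'
from h import *
c=dict(np.load('t1.npz'));P=pts(c)
w=(c['pixels'].min(2)>170).astype(np.uint8)
w=cv2.morphologyEx(w,cv2.MORPH_CLOSE,np.ones((5,5)))
n,l,st,ce=cv2.connectedComponentsWithStats(w)
for k in range(1,n):
    if st[k,4]>100: print(st[k],ce[k].round(),np.nanmedian(P[l==k],0).round(3))
for nm,(v,u) in dict(base=(188,285),f12=(192,375),f3=(270,460),board=(150,250),bottle2=(195,342),cap1=(303,311),small=(283,190),k1=(225,316),k2=(278,322)).items(): print(nm,P[v,u].round(3))
E
```

```text
[ 354  153   55   72 1251] [388. 184.] [ 0.643 -0.166  0.018]
[247 155  46  68 688] [264. 184.] [0.655 0.143 0.016]
[ 593  209   47   61 1817] [617. 239.] [ 0.491 -0.669  0.069]
[427 241  55  65 732] [447. 280.] [ 0.392 -0.282  0.01 ]
[461 249  24  24 240] [473. 260.] [ 0.451 -0.357  0.018]
[183 258  30  41 432] [202. 275.] [0.439 0.284 0.009]
[  0 347  49  26 150] [ 27. 355.] [0.275 0.666 0.044]
[  0 358  43  20 127] [ 22. 364.] [0.252 0.674 0.044]
[ 60 454  36  26 464] [ 79. 468.] [0.005 0.567 0.001]
base [0.639 0.088 0.002]
f12 [ 0.625 -0.131 -0.002]
f3 [ 0.43  -0.328  0.   ]
board [0.734 0.171 0.004]
bottle2 [ 0.593 -0.04   0.149]
cap1 [0.369 0.031 0.151]
small [0.416 0.317 0.003]
k1 [0.547 0.015 0.006]
k2 [0.42  0.004 0.005]
```

```bash
python3 - <<'E'
from h import *
c=dict(np.load('t1.npz'));P=pts(c)
for nm,(u,v),th,z in (('base',(280,190),1.19,.018),('f2',(371,190),-1.16,.024),('f3',(462,271),2.11,.012)):
    p=P[v,u]; print(nm,fit(c,p[0],p[1],th,z).round(4))
im=c['pixels'][100:340,170:500,::-1];cv2.imwrite('pics/t1c.png',cv2.resize(im,None,fx=2.4,fy=2.4,interpolation=cv2.INTER_CUBIC))
E
```

```text
base [0.6323 0.0947 1.2106 0.9537]
f2 [ 0.6314 -0.119  -1.0901  0.7263]
f3 [ 0.4308 -0.3289  2.1125  0.9672]
```

View pics/t1c.png

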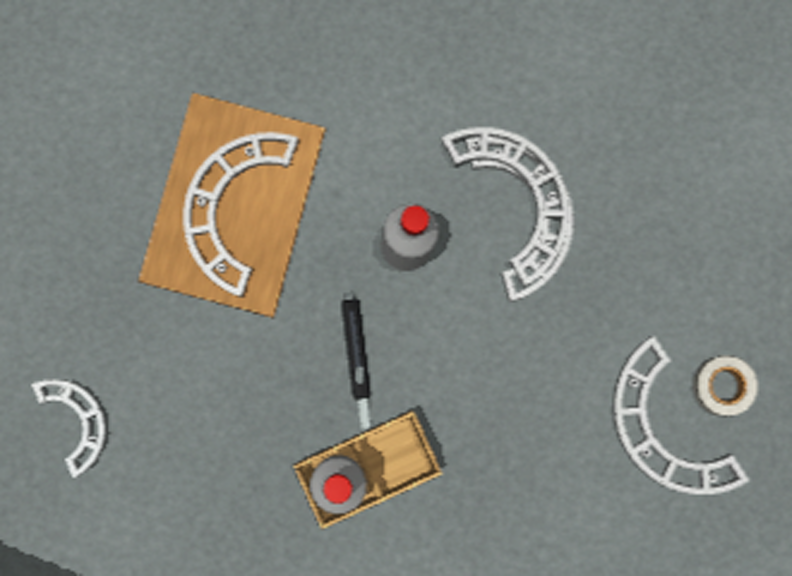

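```bash
cat >> h.py <<'E'
def tcp():
    from scipy.spatial.transform import Rotation as R
    o=ctrl.get_obs();T=np.eye(4);T[:3,:3]=R.from_euler('xyz',o['eef_rot']).as_matrix();T[:3,3]=o['ee_pos'];return T
def go(x,y,z,alpha,T=None):
    """straight-down tool: total shift in current tool axes and turn about z; alpha = world angle of tool y"""
    T=tcp() if T is None else T
    d=T[:3,:3].T@(np.array([x,y,z])-T[:3,3]);a=np.arctan2(T[1,1],T[0,1])
    t=-(alpha-a)
    return d.round(4),round(t,4),'tilt',T[:2,2].round(4)
E
python3 - <<'E'
from h import *
c=cam('wrist')
M=np.linalg.inv(tcp())@c['pose'];print(M.round(3),c['mtx'])
th=-1.09;print(go(.6314+.07*np.cos(th),-.119+.07*np.sin(th),.2,th))
E
```

```text
[[-0.001  0.964  0.264  0.077]
 [ 1.     0.     0.001 -0.   ]
 [ 0.001  0.264 -0.964 -0.178]
 [ 0.     0.     0.     1.   ]] [[403.60902167   0.         324.39798259]
 [  0.         403.60902167 241.11084923]
 [  0.           0.           1.        ]]
(array([-0.684 , -0.4753,  0.0054]), np.float64(2.2861), 'tilt', array([-0.0005, -0.0009]))
```

```bash
cat >> h.py <<'E'
def rows(x,y,z,alpha,n,op,T=None,dirz=None):
    """n equal rows of a straight move with even turn, in tool axes"""
    T=tcp() if T is None else T
    a=np.arctan2(T[1,1],T[0,1]);t=-(alpha-a)/n
    D=(np.array([x,y,z])-T[:3,3])/n
    for k in range(n):
        b=a-k*t; ty=np.array([np.cos(b),np.sin(b)]);tx=np.array([-np.sin(b),np.cos(b)])
        print([op,round(D[:2]@tx,4),round(D[:2]@ty,4),round(-D[2],4),0,0,round(t,4)],end=',\n' if k%8==7 else ',')
    print()
E
python3 - <<'E'
from h import *
th=-1.09;rows(.6314+.07*np.cos(th),-.119+.07*np.sin(th),.2,th,16,100)
E
```

```text
[100, np.float64(-0.0427), np.float64(-0.0297), np.float64(0.0003), 0, 0, np.float64(0.1429)],[100, np.float64(-0.0465), np.float64(-0.0233), np.float64(0.0003), 0, 0, np.float64(0.1429)],[100, np.float64(-0.0494), np.float64(-0.0165), np.float64(0.0003), 0, 0, np.float64(0.1429)],[100, np.float64(-0.0512), np.float64(-0.0093), np.float64(0.0003), 0, 0, np.float64(0.1429)],[100, np.float64(-0.052), np.float64(-0.0019), np.float64(0.0003), 0, 0, np.float64(0.1429)],[100, np.float64(-0.0518), np.float64(0.0056), np.float64(0.0003), 0, 0, np.float64(0.1429)],[100, np.float64(-0.0504), np.float64(0.0129), np.float64(0.0003), 0, 0, np.float64(0.1429)],[100, np.float64(-0.0481), np.float64(0.0199), np.float64(0.0003), 0, 0, np.float64(0.1429)],
[100, np.float64(-0.0448), np.float64(0.0266), np.float64(0.0003), 0, 0, np.float64(0.1429)],[100, np.float64(-0.0405), np.float64(0.0327), np.float64(0.0003), 0, 0, np.float64(0.1429)],[100, np.float64(-0.0355), np.float64(0.0381), np.float64(0.0003), 0, 0, np.float64(0.1429)],[100, np.float64(-0.0297), np.float64(0.0428), np.float64(0.0003), 0, 0, np.float64(0.1429)],[100, np.float64(-0.0233), np.float64(0.0466), np.float64(0.0003), 0, 0, np.float64(0.1429)],[100, np.float64(-0.0164), np.float64(0.0494), np.float64(0.0003), 0, 0, np.float64(0.1429)],[100, np.float64(-0.0092), np.float64(0.0512), np.float64(0.0003), 0, 0, np.float64(0.1429)],[100, np.float64(-0.0018), np.float64(0.052), np.float64(0.0003), 0, 0, np.float64(0.1429)],
```

>>> {"fn": "servo_tool", "kwargs": {"plan": [[100, -0.043, -0.03, 0, 0, 0, 0.143], [100, -0.046, -0.023, 0, 0, 0, 0.143], [100, -0.049, -0.016, 0, 0, 0, 0.143], [100, -0.051, -0.009, 0, 0, 0, 0.143], [100, -0.052, -0.002, 0, 0, 0, 0.143], [100, -0.052, 0.006, 0, 0, 0, 0.143], [100, -0.05, 0.013, 0, 0, 0, 0.143], [100, -0.048, 0.02, 0, 0, 0, 0.143]]}}

```text
time_s: 1.1
ee_pos: [0.4333, 0.1654, 0.2054]
eef_rot: [-3.141, 0.0, 1.618]
force: [1.5, 0.3, -0.4]
grip_width: 0.0939
grip_force: 0.0
```

>>> {"fn": "servo_tool", "kwargs": {"plan": [[100, -0.045, 0.027, 0, 0, 0, 0.143], [100, -0.041, 0.033, 0, 0, 0, 0.143], [100, -0.036, 0.038, 0, 0, 0, 0.143], [100, -0.03, 0.043, 0, 0, 0, 0.143], [100, -0.023, 0.047, 0, 0, 0, 0.143], [100, -0.016, 0.049, 0, 0, 0, 0.143], [100, -0.009, 0.051, 0, 0, 0, 0.143], [100, -0.002, 0.052, 0, 0, 0, 0.143]]}}

```text
time_s: 2.1
ee_pos: [0.6649, -0.1819, 0.205]
eef_rot: [-3.141, 0.0, 0.474]
force: [0.4, 0.5, 0.3]
grip_width: 0.0936
grip_force: 0.0
```

```bash
sed -i 's/print(\[op.*/print("["+",".join(f"{v:.4g}" for v in (op,D[:2]@tx,D[:2]@ty,-D[2],0,0,t))+"]",end=",\\n" if k%8==7 else ",")/' h.py
python3 - <<'E'
from h import *
c=cam('wrist','w1.png');np.savez('w1.npz',**c)
o=ctrl.get_obs();print(o['ee_pos'],o['eef_rot'],o['time_s'])
print('f2',fit(c,.6314,-.119,-1.09,.024).round(4)); print('base',fit(c,.6323,.0947,1.21,.018).round(4))
E
```

```text
[ 0.66604158 -0.18689748  0.20338655] [-3.14116760e+00  1.71711191e-03  4.63350306e-01] 2.15
f2 [ 0.6299 -0.1188 -1.0909  0.5702]
base [0.6315 0.0931 1.2228 0.4269]
```

View pics/w1.png

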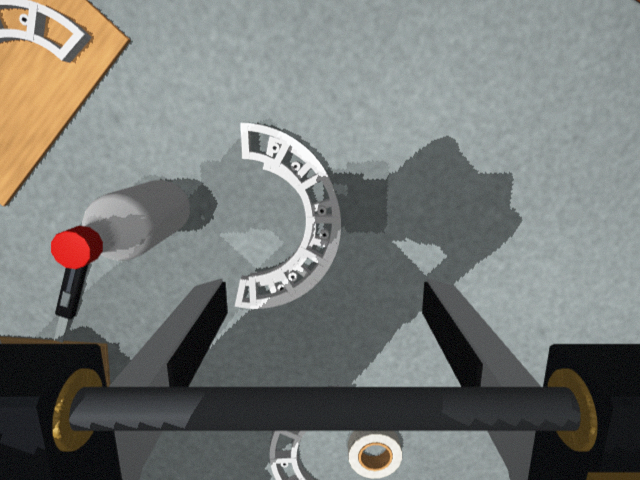

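```bash
python3 - <<'E'
s=open('h.py').read()
s=s.replace("def ortho(c,cx,cy,z,half=0.13):","def ortho(c,cx,cy,z,half=0.13,depth=False):")
s=s.replace("    return cv2.remap(g,","    if depth: g=np.nan_to_num(pts(c)[...,2]).astype(np.float32)\n    return cv2.remap(g,")
s=s.replace("mask=None,**kw","mask=None,depth=False,**kw")
s=s.replace("    n=im.shape[0]","    if depth:\n        g=ortho(c,x,y,z,half,True);im=((g>z-.007)&(g<z+.008)).astype(np.float32)\n    n=im.shape[0]")
open('h.py','w').write(s)
E
python3 - <<'E'
from h import *
for f in('t1','w1'):
    c=dict(np.load(f+'.npz'))
    P=pts(c)
    if f=='w1':
        q=lambda u,v:P[v,u].round(4)
        print(q(250,140),q(315,180),q(335,235),q(400,100),q(280,215),q(375,430))
    for nm,a in (('f2',(.63,-.119,-1.09,.024)),('base',(.632,.094,1.215,.018)),('f3',(.4308,-.3289,2.1125,.012))):
        for d in(0,1): print(f,nm,d,fit(c,*a,depth=bool(d)).round(4))
E
```

```text
t1 f2 0 [ 0.6314 -0.119  -1.0915  0.7261]
t1 f2 1 [ 0.6304 -0.117  -1.0958  0.9272]
t1 base 0 [0.6323 0.0947 1.2105 0.9536]
t1 base 1 [0.6317 0.095  1.2114 0.9251]
t1 f3 0 [ 0.4308 -0.3289  2.1125  0.9672]
t1 f3 1 [ 0.431  -0.3272  2.1126  0.9284]
[ 0.6956 -0.092   0.0131] [ 0.6914 -0.1591  0.0226] [ 0.6547 -0.1983  0.0223] [ 7.876e-01 -1.956e-01 -7.000e-04] [ 0.643  -0.1449 -0.0009] [ 0.6888 -0.1809  0.3183]
w1 f2 0 [ 0.6298 -0.1188 -1.0918  0.5702]
w1 f2 1 [ 0.6308 -0.1185 -1.0968  0.9175]
w1 base 0 [0.6315 0.0932 1.2229 0.4269]
w1 base 1 [0.6315 0.0908 1.2119 0.3851]
w1 f3 0 [ 0.4299 -0.3286  2.1166  0.3187]
w1 f3 1 [ 0.4329 -0.3277  2.1584  0.3799]
```

```bash
python3 - <<'E'
from h import *
th=-1.096;x,y=.6305+.07*np.cos(th),-.1185+.07*np.sin(th)
print(x,y,go(x,y,.015,th))
E
```

```text
0.662501011881684 -0.18075700955352994 (array([-1.000e-04, -7.000e-03,  1.884e-01]), np.float64(-0.0114), 'tilt', array([-0.0017, -0.0004]))
```

>>> {"fn": "servo_tool", "kwargs": {"plan": [[60, 0, -0.007, 0.01, 0, 0, -0.011], [60, 0, 0, 0.055, 0, 0, 0], [60, 0, 0, 0.055, 0, 0, 0], [60, 0, 0, 0.04, 0, 0, 0], [60, 0, 0, 0.02, 0, 0, 0], [60, 0, 0, 0.008, 0, 0, 0], [60, 0, 0, 0, 0, 0, 0], [60, 0, 0, 0, 0, 0, 0]]}}

```text
time_s: 3.15
ee_pos: [0.6617, -0.1744, 0.0191]
eef_rot: [3.14, -0.002, 0.49]
force: [0.6, -0.5, 0.7]
grip_width: 0.0566
grip_force: 0.0
```

```bash
python3 - <<'E'
from h import *
th=-1.096
c=cam('wrist');o=ctrl.get_obs();print(o['ee_pos'],o['eef_rot'],o['force'])
print(go(.6625,-.1808,.015,th))
print(fit(c,.6305,-.1185,th,.024,depth=True))
E
```

```text
[ 0.66165751 -0.17448059  0.01892409] [ 3.14006109e+00 -1.46837874e-03  4.89870325e-01] [ 0.49647281 -0.53358435  0.41272688]
(array([-0.0022,  0.006 ,  0.0039]), np.float64(0.0151), 'tilt', array([ 0.002 , -0.0007]))
[ 0.63131112 -0.11775987 -1.10397688  0.73061652]
```

>>> {"fn": "servo_tool", "kwargs": {"plan": [[60, -0.002, 0.006, 0.004, 0, 0, 0.015], [60, 0, 0, 0, 0, 0, 0], [0, 0, 0, 0, 0, 0, 0], [0, 0, 0, 0, 0, 0, 0], [0, 0, 0, 0, 0, 0, 0], [0, 0, 0, 0, 0, 0, 0], [0, 0, 0, 0, 0, 0, 0], [0, 0, 0, 0, 0, 0, 0]], "force": 20}}

```text
time_s: 4.2
ee_pos: [0.6621, -0.1805, 0.0135]
eef_rot: [3.142, -0.0, 0.475]
force: [0.2, 0.9, 0.7]
grip_width: 0.03
grip_force: 19.8
```

```bash
python3 - <<'E'
from h import *
T=tcp();T[2,3]=.2
th=1.211;rows(.632+.07*np.cos(th),.0945+.07*np.sin(th),.2,th,13,0,T)
E
```

```text
[0,0.0116,-0.02349,-0,0,0,-0.1775],[0,0.01556,-0.02107,-0,0,0,-0.1775],[0,0.01904,-0.01799,-0,0,0,-0.1775],[0,0.02192,-0.01435,-0,0,0,-0.1775],[0,0.02411,-0.01025,-0,0,0,-0.1775],[0,0.02554,-0.005838,-0,0,0,-0.1775],[0,0.02617,-0.001238,-0,0,0,-0.1775],[0,0.02597,0.003401,-0,0,0,-0.1775],
[0,0.02497,0.007933,-0,0,0,-0.1775],[0,0.02317,0.01222,-0,0,0,-0.1775],[0,0.02065,0.01611,-0,0,0,-0.1775],[0,0.01748,0.01951,-0,0,0,-0.1775],[0,0.01377,0.02229,-0,0,0,-0.1775],
```

>>> {"fn": "servo_tool", "kwargs": {"plan": [[0, 0, 0, -0.03, 0, 0, 0], [0, 0, 0, -0.06, 0, 0, 0], [0, 0, 0, -0.06, 0, 0, 0], [0, 0.012, -0.023, -0.036, 0, 0, -0.178], [0, 0.016, -0.021, 0, 0, 0, -0.178], [0, 0.019, -0.018, 0, 0, 0, -0.178], [0, 0.022, -0.014, 0, 0, 0, -0.178], [0, 0.024, -0.01, 0, 0, 0, -0.178]]}}

```text
time_s: 5.2
ee_pos: [0.6612, -0.0491, 0.1993]
eef_rot: [-3.141, 0.0, 1.371]
force: [-0.3, -0.9, -0.1]
grip_width: 0.0298
grip_force: 19.8
```

>>> {"fn": "servo_tool", "kwargs": {"plan": [[0, 0.026, -0.006, 0, 0, 0, -0.178], [0, 0.026, -0.001, 0, 0, 0, -0.178], [0, 0.026, 0.003, 0, 0, 0, -0.178], [0, 0.025, 0.008, 0, 0, 0, -0.178], [0, 0.023, 0.012, 0, 0, 0, -0.178], [0, 0.021, 0.016, 0, 0, 0, -0.178], [0, 0.017, 0.02, 0, 0, 0, -0.178], [0, 0.014, 0.022, 0, 0, 0, -0.178]]}}

```text
time_s: 6.2
ee_pos: [0.6566, 0.1606, 0.1993]
eef_rot: [-3.141, -0.0, 2.795]
force: [-0.2, 0.0, -0.5]
grip_width: 0.0296
grip_force: 19.8
```

```bash
python3 - <<'E'
from h import *
c=cam('wrist','w2.png');np.savez('w2.npz',**c)
o=ctrl.get_obs();print(o['ee_pos'],o['eef_rot'],o['grip_width'])
t=cam('top');np.savez('t2.npz',**t)
print('f1',fit(t,.6305,-.1185,-1.1,.012).round(4),fit(t,.6305,-.1185,-1.1,.012,depth=True).round(4))
E
```

```text
[0.65617951 0.16360459 0.19920721] [ 3.14110798e+00 -6.20714606e-04  2.80576728e+00] 0.029663583840266385
f1 [ 0.6256 -0.1247 -0.8312  0.7892] [ 0.6245 -0.1232 -0.8306  0.7562]
```

View pics/w2.png

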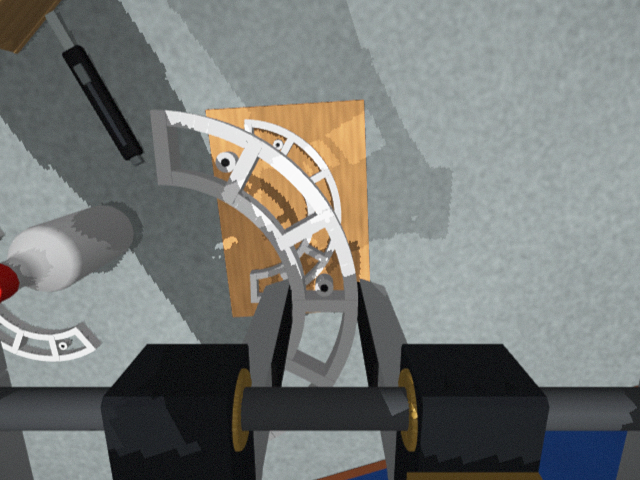

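```bash
python3 - <<'E'
s=open('h.py').read()
s=s.replace("        if mask is not None","        if depth: w&=g<z+.008\n        if mask is not None")
s+='''
def held(c,top=.0105,x0=.012,**k):
    """pose of the held frame in tool-plane terms: world x,y,th and offset of centre from TCP (tool x,y) and th - angle(tool y)"""
    T=tcp();a=np.arctan2(T[1,1],T[0,1]);p=T[:2,3]-.07*np.array([np.cos(a),np.sin(a)])
    m=lambda X,Y:((X-T[0,3])*T[0,0]+(Y-T[1,3])*T[1,0])>x0
    r=fit(c,p[0],p[1],k.pop('th',a),T[2,3]+top,mask=m,depth=True)
    d=r[:2]-T[:2,3]
    return r.round(4),(d@T[:2,:2]).round(4),round(r[2]-a,4)
'''
open('h.py','w').write(s)
E
python3 - <<'E'
from h import *
c=dict(np.load('w2.npz'))
# wrist pose as-is; T from obs (arm still)
for top in(.009,.0105,.012):print('held',held(c,top))
g=pts(c)[...,2];print(g[175,240],g[225,310],g[150,165])
print('base',fit(c,.632,.0945,1.211,.018,depth=True).round(4))
t=dict(np.load('t1.npz'));print(fit(t,.632,.0945,1.211,.018,depth=True).round(4))
E
```

```text
held (array([0.6326, 0.0951, 1.2208, 0.9276]), array([-0.0005, -0.071 ]), np.float64(-0.0033))
held (array([0.6326, 0.0954, 1.2196, 0.9295]), array([-0.0003, -0.0708]), np.float64(-0.0045))
held (array([0.6324, 0.0954, 1.2158, 0.9272]), array([-0.0002, -0.0707]), np.float64(-0.0083))
0.20868281040953968 0.20809335529892006 0.20793618915904166
base [0.6311 0.0948 1.2122 0.9347]
[0.6317 0.095  1.2115 0.9251]
```

```bash
cat >> h.py <<'E'
def align(base,off,dth,z,T=None):
    """tool move so that held frame (offset off in tool xy, angle dth) lands on base"""
    al=base[2]-dth;ty=np.array([np.cos(al),np.sin(al)]);tx=np.array([-np.sin(al),np.cos(al)])
    p=np.array(base[:2])-off[0]*tx-off[1]*ty
    return go(p[0],p[1],z,al,T)
E
python3 - <<'E'
from h import *
print(ctrl.get_obs()['ee_pos']);print(align((.6311,.0948,1.212),(-.0003,-.0706),-.005,.045))
E
```

```text
[0.6563274  0.16202175 0.19914032]
(array([ 0.0006, -0.0012,  0.1541]), np.float64(0.007), 'tilt', array([-0.0004,  0.0002]))
```

>>> {"fn": "servo_tool", "kwargs": {"plan": [[0, 0.001, -0.001, 0.01, 0, 0, 0.007], [0, 0, 0, 0.05, 0, 0, 0], [0, 0, 0, 0.05, 0, 0, 0], [0, 0, 0, 0.03, 0, 0, 0], [0, 0, 0, 0.014, 0, 0, 0], [0, 0, 0, 0, 0, 0, 0], [0, 0, 0, 0, 0, 0, 0], [0, 0, 0, 0, 0, 0, 0]]}}

```text
time_s: 7.3
ee_pos: [0.656, 0.1592, 0.0468]
eef_rot: [3.141, 0.002, 2.781]
force: [0.7, -0.6, -0.1]
grip_width: 0.0302
grip_force: 19.8
```

```bash
python3 - <<'E'
from h import *
c=cam('wrist','w3.png');np.savez('w3.npz',**c)
print(ctrl.get_obs()['ee_pos'])
print('held',held(c)); b=fit(c,.6315,.0948,1.211,.018,depth=True).round(4);print('base',b)
r,off,d=held(c);print(align(b,off,d,.0195));print(align((.6315,.0949,1.2115),off,d,.0195))
E
```

```text
[0.65585361 0.15926649 0.04650095]
held (array([0.631 , 0.0942, 1.2046, 0.9307]), array([ 0.0003, -0.0697]), np.float64(-0.0062))
base [0.6305 0.0951 1.2061 0.8592]
(array([0.001 , 0.0007, 0.027 ]), np.float64(-0.0015), 'tilt', array([0.0015, 0.0003]))
(array([0.0003, 0.0009, 0.027 ]), np.float64(-0.0069), 'tilt', array([0.0015, 0.0003]))
```

View pics/w3.png

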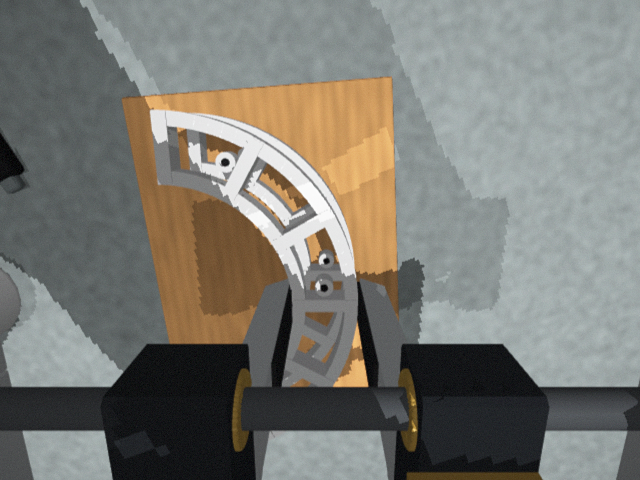

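>>> {"fn": "servo_tool", "kwargs": {"plan": [[0, 0.0007, 0.0008, 0.008, 0, 0, -0.004], [0, 0, 0, 0.01, 0, 0, 0], [0, 0, 0, 0.006, 0, 0, 0], [0, 0, 0, 0.002, 0, 0, 0], [0, 0, 0, 0, 0, 0, 0], [0, 0, 0, 0, 0, 0, 0], [0, 0, 0, 0, 0, 0, 0], [0, 0, 0, 0, 0, 0, 0]]}}

```text
time_s: 8.35
ee_pos: [0.6552, 0.1603, 0.0199]
eef_rot: [3.141, 0.0, 2.786]
force: [-3.2, -0.6, 5.5]
grip_width: 0.0299
grip_force: 20.2
```

```bash
python3 - <<'E'
from h import *
c=cam('wrist');o=ctrl.get_obs();print(o['ee_pos'],o['eef_rot'],o['force'])
print('held',held(c))
E
```

```text
[0.65520264 0.16026071 0.01985226] [3.14135763e+00 2.18389706e-04 2.78574951e+00] [-1.99029555  0.36290452  5.50065738]
held (array([0.6305, 0.0951, 1.2103, 0.9296]), array([ 0.0004, -0.0697]), np.float64(-0.0046))
```

>>> {"fn": "servo_tool", "kwargs": {"plan": [[60, 0, 0, 0, 0, 0, 0], [60, 0, 0, 0, 0, 0, 0], [60, 0, 0, 0, 0, 0, 0], [60, 0, 0, -0.03, 0, 0, 0], [60, 0, 0, -0.06, 0, 0, 0], [60, 0, 0, -0.06, 0, 0, 0], [60, 0, 0, -0.03, 0, 0, 0], [60, 0, 0, 0, 0, 0, 0]]}}

```text
time_s: 9.4
ee_pos: [0.6559, 0.1603, 0.202]
eef_rot: [3.139, 0.004, 2.786]
force: [-0.3, 0.2, -0.9]
grip_width: 0.0567
grip_force: 0.0
```

```bash
python3 - <<'E'
from h import *
c=cam('wrist','w4.png');np.savez('w4.npz',**c)
print('pile top',fit(c,.6315,.0948,1.211,.030,depth=True).round(4))
t=cam('top');print('f1',fit(t,.6248,-.124,-.831,.012,depth=True).round(4),fit(t,.6248,-.124,-.831,.012).round(4));
th=-.831;x,y=.625+.07*np.cos(th),-.1238+.07*np.sin(th)
print(x,y);rows(x,y,.2,th,13,60)
cv2.imwrite('pics/t3.png',t['pixels'][:,:,::-1])
E
```

```text
pile top [0.6301 0.0947 1.211  0.9193]
f1 [ 0.6245 -0.1232 -0.832   0.7517] [ 0.6255 -0.1247 -0.8305  0.7895]
0.6721896243969706 -0.175502411445433
[60,-0.01025,-0.02373,-0.0001449,0,0,0.1574],[60,-0.01385,-0.02183,-0.0001449,0,0,0.1574],[60,-0.0171,-0.01939,-0.0001449,0,0,0.1574],[60,-0.01992,-0.01647,-0.0001449,0,0,0.1574],[60,-0.02226,-0.01315,-0.0001449,0,0,0.1574],[60,-0.02404,-0.009495,-0.0001449,0,0,0.1574],[60,-0.02524,-0.005609,-0.0001449,0,0,0.1574],[60,-0.0258,-0.001584,-0.0001449,0,0,0.1574],
[60,-0.02573,0.00248,-0.0001449,0,0,0.1574],[60,-0.02503,0.006482,-0.0001449,0,0,0.1574],[60,-0.0237,0.01032,-0.0001449,0,0,0.1574],[60,-0.02179,0.01391,-0.0001449,0,0,0.1574],[60,-0.01934,0.01715,-0.0001449,0,0,0.1574],
```

View pics/w4.png

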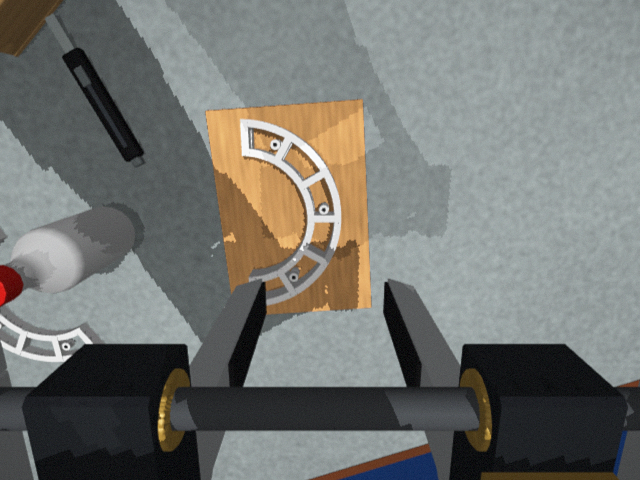

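>>> {"fn": "servo_tool", "kwargs": {"plan": [[60, -0.01, -0.024, 0, 0, 0, 0.157], [60, -0.014, -0.022, 0, 0, 0, 0.157], [60, -0.017, -0.019, 0, 0, 0, 0.157], [60, -0.02, -0.016, 0, 0, 0, 0.157], [60, -0.022, -0.013, 0, 0, 0, 0.157], [60, -0.024, -0.009, 0, 0, 0, 0.157], [60, -0.025, -0.006, 0, 0, 0, 0.157], [60, -0.026, -0.002, 0, 0, 0, 0.157]]}}

```text
time_s: 10.5
ee_pos: [0.6654, -0.0464, 0.1971]
eef_rot: [-3.138, -0.0, 1.525]
force: [0.5, -0.3, 0.4]
grip_width: 0.0561
grip_force: 0.0
```

>>> {"fn": "servo_tool", "kwargs": {"plan": [[60, -0.026, 0.002, 0, 0, 0, 0.157], [60, -0.025, 0.006, 0, 0, 0, 0.157], [60, -0.024, 0.01, 0, 0, 0, 0.157], [60, -0.022, 0.014, 0, 0, 0, 0.157], [60, -0.019, 0.017, 0, 0, 0, 0.157], [60, 0, 0, 0.05, 0, 0, 0], [60, 0, 0, 0.05, 0, 0, 0], [60, 0, 0, 0, 0, 0, 0]]}}

```text
time_s: 11.5
ee_pos: [0.6694, -0.1741, 0.0938]
eef_rot: [-3.133, 0.005, 0.745]
force: [1.0, -0.7, -0.1]
grip_width: 0.0567
grip_force: 0.0
```

```bash
python3 - <<'E'
from h import *
c=cam('wrist');np.savez('w5.npz',**c)
print(ctrl.get_obs()['ee_pos'])
f=fit(c,.6248,-.124,-.831,.012,depth=True);print(f.round(4))
t=cam('top');print(fit(t,.6248,-.124,-.831,.012,depth=True).round(4))
th=f[2];print(go(f[0]+.07*np.cos(th),f[1]+.07*np.sin(th),.003,th))
E
```

```text
[ 0.67103126 -0.17458929  0.09769774]
[ 0.6247 -0.1241 -0.831   0.7597]
[ 0.6245 -0.1263 -0.8166  0.482 ]
(array([-0.0007,  0.0005,  0.0972]), np.float64(0.0051), 'tilt', array([-0., -0.]))
```

>>> {"fn": "servo_tool", "kwargs": {"plan": [[60, -0.001, 0, 0.04, 0, 0, 0.005], [60, 0, 0, 0.035, 0, 0, 0], [60, 0, 0, 0.015, 0, 0, 0], [60, 0, 0, 0.007, 0, 0, 0], [60, 0, 0, 0, 0, 0, 0], [0, 0, 0, 0, 0, 0, 0], [0, 0, 0, 0, 0, 0, 0], [0, 0, 0, 0, 0, 0, 0]]}}

```text
time_s: 12.6
ee_pos: [0.6713, -0.1756, 0.0029]
eef_rot: [3.141, -0.0, 0.74]
force: [0.7, -1.6, 3.2]
grip_width: 0.0301
grip_force: 20.0
```

>>> {"fn": "servo_tool", "kwargs": {"plan": [[0, 0, 0, 0, 0, 0, 0], [0, 0, 0, 0, 0, 0, 0], [0, 0, 0, -0.03, 0, 0, 0], [0, 0, 0, -0.05, 0, 0, 0], [0, 0, 0, -0.06, 0, 0, 0], [0, 0, 0, -0.05, 0, 0, 0], [0, 0, 0, -0.02, 0, 0, 0], [0, 0, 0, 0, 0, 0, 0]]}}

```text
time_s: 13.6
ee_pos: [0.6715, -0.1757, 0.2136]
eef_rot: [3.14, -0.001, 0.74]
force: [-0.0, -0.4, -0.6]
grip_width: 0.0304
grip_force: 19.8
```

```bash
python3 - <<'E'
from h import *
c=cam('wrist');o=ctrl.get_obs();print(o['ee_pos'],o['grip_width'],o['grip_force'])
for t in (.007,.009,.011):print('held',held(c,t))
b=(.6308,.0948,1.2115);al=b[2]-.0
rows(b[0]+.07*np.cos(al),b[1]+.07*np.sin(al),.21,al,12,0)
E
```

```text
[ 0.67104367 -0.17551032  0.21173955] 0.030310645753215733 19.814624061109498
held (array([ 0.6245, -0.1241, -0.8553,  0.6476]), array([ 0.0003, -0.0694]), np.float64(-0.0243))
held (array([ 0.6247, -0.1242, -0.8524,  0.6495]), array([ 0.0004, -0.0691]), np.float64(-0.0214))
held (array([ 0.625 , -0.1238, -0.8588,  0.6481]), array([ 0.0009, -0.0692]), np.float64(-0.0278))
[0,0.0179,-0.02155,0.000145,0,0,-0.1702],[0,0.0213,-0.0182,0.000145,0,0,-0.1702],[0,0.02407,-0.01433,0.000145,0,0,-0.1702],[0,0.02615,-0.01005,0.000145,0,0,-0.1702],[0,0.02748,-0.005475,0.000145,0,0,-0.1702],[0,0.02801,-0.0007413,0.000145,0,0,-0.1702],[0,0.02773,0.004013,0.000145,0,0,-0.1702],[0,0.02665,0.008652,0.000145,0,0,-0.1702],
[0,0.0248,0.01304,0.000145,0,0,-0.1702],[0,0.02223,0.01705,0.000145,0,0,-0.1702],[0,0.01902,0.02057,0.000145,0,0,-0.1702],[0,0.01526,0.0235,0.000145,0,0,-0.1702],
```

```bash
python3 - <<'E'
from h import *
c=dict(np.load('w5.npz'))
for th in np.arange(-1.6,-.3,.15): print(round(th,2),fit(c,.6248,-.124,th,.012,depth=True).round(4))
c=cam('wrist','w6.png')
for d in (-.5,-.35,-.2,.2): print(d,held(c,.009,th=-.83+d))
E
```

```text
-1.6 [ 0.6246 -0.1242 -1.3409  0.8983]
-1.45 [ 0.6246 -0.1242 -1.3406  0.8983]
-1.3 [ 0.6246 -0.1242 -1.3405  0.8983]
-1.15 [ 0.6246 -0.1242 -1.3407  0.8983]
-1.0 [ 0.6247 -0.1241 -0.8309  0.7597]
-0.85 [ 0.6247 -0.1241 -0.831   0.7597]
-0.7 [ 0.6247 -0.1241 -0.8308  0.7597]
-0.55 [ 0.6247 -0.1239 -0.3158  0.6458]
-0.4 [ 0.6247 -0.1239 -0.3158  0.6458]
-0.5 (array([ 0.6243, -0.1239, -1.3532,  0.929 ]), array([ 0.0004, -0.0694]), np.float64(-0.5222))
-0.35 (array([ 0.6243, -0.1239, -1.3529,  0.929 ]), array([ 0.0004, -0.0694]), np.float64(-0.5219))
-0.2 (array([ 0.6244, -0.1239, -0.8545,  0.6478]), array([ 0.0005, -0.0693]), np.float64(-0.0235))
0.2 (array([ 0.6243, -0.1239, -1.3531,  0.929 ]), array([ 0.0004, -0.0694]), np.float64(-0.5221))
```

View pics/w6.png

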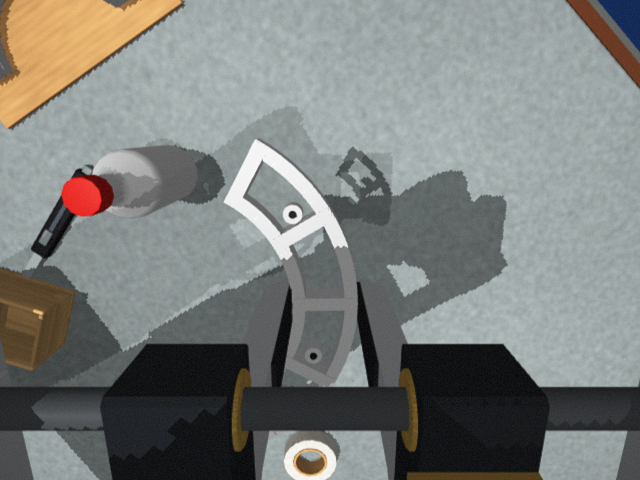

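```bash
python3 - <<'E'
from h import *
b=(.6308,.0948,1.2115);al=b[2]+.522
rows(b[0]+.0695*np.cos(al),b[1]+.0695*np.sin(al),.211,al,15,0)
E
```

```text
[0,0.0127,-0.01899,-1.686e-05,0,0,-0.171],[0,0.01575,-0.01655,-1.686e-05,0,0,-0.171],[0,0.01834,-0.01363,-1.686e-05,0,0,-0.171],[0,0.02039,-0.01031,-1.686e-05,0,0,-0.171],[0,0.02184,-0.00669,-1.686e-05,0,0,-0.171],[0,0.02266,-0.002876,-1.686e-05,0,0,-0.171],[0,0.02282,0.001021,-1.686e-05,0,0,-0.171],[0,0.02231,0.004889,-1.686e-05,0,0,-0.171],
[0,0.02116,0.008615,-1.686e-05,0,0,-0.171],[0,0.01938,0.01209,-1.686e-05,0,0,-0.171],[0,0.01704,0.01521,-1.686e-05,0,0,-0.171],[0,0.01421,0.01789,-1.686e-05,0,0,-0.171],[0,0.01096,0.02004,-1.686e-05,0,0,-0.171],[0,0.007387,0.02162,-1.686e-05,0,0,-0.171],[0,0.003602,0.02256,-1.686e-05,0,0,-0.171],
```

>>> {"fn": "servo_tool", "kwargs": {"plan": [[0, 0.013, -0.019, 0, 0, 0, -0.171], [0, 0.016, -0.017, 0, 0, 0, -0.171], [0, 0.018, -0.014, 0, 0, 0, -0.171], [0, 0.02, -0.01, 0, 0, 0, -0.171], [0, 0.022, -0.007, 0, 0, 0, -0.171], [0, 0.023, -0.003, 0, 0, 0, -0.171], [0, 0.023, 0.001, 0, 0, 0, -0.171], [0, 0.022, 0.005, 0, 0, 0, -0.171]]}}

```text
time_s: 14.7
ee_pos: [0.6426, 0.0065, 0.2104]
eef_rot: [-3.139, -0.002, 2.113]
force: [0.1, 0.0, -1.1]
grip_width: 0.0298
grip_force: 19.8
```

>>> {"fn": "servo_tool", "kwargs": {"plan": [[0, 0.021, 0.009, 0, 0, 0, -0.171], [0, 0.019, 0.012, 0, 0, 0, -0.171], [0, 0.017, 0.015, 0, 0, 0, -0.171], [0, 0.014, 0.018, 0, 0, 0, -0.171], [0, 0.011, 0.02, 0, 0, 0, -0.171], [0, 0.007, 0.022, 0, 0, 0, -0.171], [0, 0.004, 0.023, 0, 0, 0, -0.171], [0, 0, 0, 0.02, 0, 0, 0]]}}

```text
time_s: 15.7
ee_pos: [0.6197, 0.1656, 0.1916]
eef_rot: [3.141, -0.0, -2.974]
force: [-0.3, -0.2, -1.3]
grip_width: 0.0302
grip_force: 19.8
```

>>> {"fn": "servo_tool", "kwargs": {"plan": [[0, 0, 0, 0.04, 0, 0, 0], [0, 0, 0, 0.04, 0, 0, 0], [0, 0, 0, 0.03, 0, 0, 0], [0, 0, 0, 0.015, 0, 0, 0], [0, 0, 0, 0.004, 0, 0, 0], [0, 0, 0, 0, 0, 0, 0], [0, 0, 0, 0, 0, 0, 0], [0, 0, 0, 0, 0, 0, 0]]}}

```text
time_s: 16.7
ee_pos: [0.6203, 0.1641, 0.0642]
eef_rot: [3.142, 0.001, -2.978]
force: [-0.2, 0.0, -0.6]
grip_width: 0.0303
grip_force: 19.8
```

```bash
python3 - <<'E'
from h import *
c=cam('wrist','w7.png');np.savez('w7.npz',**c)
print(ctrl.get_obs()['ee_pos'])
r,off,d=held(c,.009,th=1.2115);print('held',r,off,d); b=fit(c,.6308,.0948,1.211,.030,depth=True).round(4);print('pile',b)
print(align(b,off,d,.033));print(align((.6308,.0948,1.2115),off,d,.033))
E
```

```text
[0.62021465 0.16408171 0.06403082]
held [0.6312 0.0948 1.2115 0.9337] [ 0.0004 -0.0702] -0.5225
pile [0.6297 0.0942 1.212  0.8657]
(array([ 0.0017, -0.0003,  0.031 ]), np.float64(-0.0005), 'tilt', array([0.0008, 0.0002]))
(array([0.0004, 0.0001, 0.031 ]), np.float64(-0.0), 'tilt', array([0.0008, 0.0002]))
```

>>> {"fn": "servo_tool", "kwargs": {"plan": [[0, 0.001, 0, 0.012, 0, 0, 0], [0, 0, 0, 0.01, 0, 0, 0], [0, 0, 0, 0.006, 0, 0, 0], [0, 0, 0, 0.0025, 0, 0, 0], [0, 0, 0, 0, 0, 0, 0], [0, 0, 0, 0, 0, 0, 0], [0, 0, 0, 0, 0, 0, 0], [0, 0, 0, 0, 0, 0, 0]]}}

```text
time_s: 17.75
ee_pos: [0.6191, 0.1639, 0.0329]
eef_rot: [-3.142, 0.0, -2.978]
force: [1.0, 0.2, -0.8]
grip_width: 0.0301
grip_force: 19.8
```

```bash
python3 - <<'E'
from h import *
c=cam('wrist');o=ctrl.get_obs();print(o['ee_pos'],o['eef_rot'],o['force'])
print('held',held(c,.009,th=1.2115))
E
```

```text
[0.61901546 0.16387514 0.03295002] [-3.14157676e+00  5.32319593e-06 -2.97833984e+00] [ 0.87103203 -0.48822049 -1.41416185]
held (array([0.63  , 0.0946, 1.2117, 0.9311]), array([ 0.0004, -0.0702]), np.float64(-0.5223))
```

>>> {"fn": "servo_tool", "kwargs": {"plan": [[0, 0, 0, 0.001, 0, 0, 0], [0, 0, 0, 0, 0, 0, 0], [60, 0, 0, 0, 0, 0, 0], [60, 0, 0, 0, 0, 0, 0], [60, 0, 0, 0, 0, 0, 0], [60, 0, 0, -0.03, 0, 0, 0], [60, 0, 0, -0.06, 0, 0, 0], [60, 0, 0, -0.05, 0, 0, 0]]}}

```text
time_s: 18.8
ee_pos: [0.6191, 0.1639, 0.1741]
eef_rot: [3.142, 0.001, -2.978]
force: [0.3, -0.2, 0.3]
grip_width: 0.0566
grip_force: 0.0
```

```bash
python3 - <<'E'
from h import *
c=cam('wrist');np.savez('w8.npz',**c)
for z in(.039,.042,.045): print('pile top',fit(c,.6305,.0948,1.211,z,depth=True).round(4))
t=cam('top')
th=2.1125;x,y=.431+.07*np.cos(th),-.328+.07*np.sin(th);print(x,y)
T=tcp();a=np.arctan2(T[1,1],T[0,1]);print(a)
rows(x,y,.2,th-np.pi,16,60)
E
```

```text
pile top [0.6305 0.0946 1.2226 0.8998]
pile top [0.6298 0.0946 1.2224 0.9129]
pile top [0.6292 0.0945 1.2223 0.9128]
0.3949082449927086 -0.2680217937872959
1.7340557172764768
[60,0.01834,-0.02437,-0.001359,0,0,0.1727],[60,0.01388,-0.02715,-0.001359,0,0,0.1727],[60,0.009003,-0.02913,-0.001359,0,0,0.1727],[60,0.003863,-0.03025,-0.001359,0,0,0.1727],[60,-0.001392,-0.03046,-0.001359,0,0,0.1727],[60,-0.006606,-0.02977,-0.001359,0,0,0.1727],[60,-0.01162,-0.02819,-0.001359,0,0,0.1727],[60,-0.01629,-0.02577,-0.001359,0,0,0.1727],
[60,-0.02048,-0.02259,-0.001359,0,0,0.1727],[60,-0.02406,-0.01874,-0.001359,0,0,0.1727],[60,-0.02692,-0.01432,-0.001359,0,0,0.1727],[60,-0.02898,-0.009483,-0.001359,0,0,0.1727],[60,-0.03018,-0.004362,-0.001359,0,0,0.1727],[60,-0.03048,0.0008888,-0.001359,0,0,0.1727],[60,-0.02987,0.006113,-0.001359,0,0,0.1727],[60,-0.02838,0.01116,-0.001359,0,0,0.1727],
```

>>> {"fn": "servo_tool", "kwargs": {"plan": [[60, 0.018, -0.024, -0.005, 0, 0, 0.173], [60, 0.014, -0.027, -0.005, 0, 0, 0.173], [60, 0.009, -0.029, -0.005, 0, 0, 0.173], [60, 0.004, -0.03, -0.005, 0, 0, 0.173], [60, -0.001, -0.03, 0, 0, 0, 0.173], [60, -0.007, -0.03, 0, 0, 0, 0.173], [60, -0.012, -0.028, 0, 0, 0, 0.173], [60, -0.016, -0.026, 0, 0, 0, 0.173]]}}

```text
time_s: 19.9
ee_pos: [0.5053, -0.0518, 0.1913]
eef_rot: [-3.141, -0.0, 1.915]
force: [-0.5, 0.7, -0.5]
grip_width: 0.0563
grip_force: 0.0
```

>>> {"fn": "servo_tool", "kwargs": {"plan": [[60, -0.02, -0.023, 0, 0, 0, 0.173], [60, -0.024, -0.019, 0, 0, 0, 0.173], [60, -0.027, -0.014, 0, 0, 0, 0.173], [60, -0.029, -0.009, 0, 0, 0, 0.173], [60, -0.03, -0.004, 0, 0, 0, 0.173], [60, -0.03, 0.001, 0, 0, 0, 0.173], [60, -0.03, 0.006, 0, 0, 0, 0.173], [60, -0.028, 0.011, 0, 0, 0, 0.173]]}}

```text
time_s: 20.9
ee_pos: [0.3922, -0.2667, 0.1914]
eef_rot: [-3.141, 0.0, 0.531]
force: [0.7, -0.3, 0.1]
grip_width: 0.0564
grip_force: 0.0
```

>>> {"fn": "servo_tool", "kwargs": {"plan": [[60, 0, 0, 0.04, 0, 0, 0], [60, 0, 0, 0.04, 0, 0, 0], [60, 0, 0, 0.02, 0, 0, 0], [60, 0, 0, 0, 0, 0, 0], [60, 0, 0, 0, 0, 0, 0], [60, 0, 0, 0, 0, 0, 0], [60, 0, 0, 0, 0, 0, 0], [60, 0, 0, 0, 0, 0, 0]]}}

```text
time_s: 21.9
ee_pos: [0.393, -0.266, 0.0922]
eef_rot: [3.141, -0.0, 0.537]
force: [0.1, -0.5, -0.1]
grip_width: 0.0564
grip_force: 0.0
```

```bash
python3 - <<'E'
from h import *
c=cam('wrist');o=ctrl.get_obs();print(o['ee_pos'],o['qpos'])
for d in (-.5,0,.5): f=fit(c,.431,-.328,2.1125+d,.012,depth=True);print(f.round(4))
th=fit(c,.431,-.328,2.1125,.012,depth=True)[2];f=fit(c,.431,-.328,2.1125,.012,depth=True);print(go(f[0]+.07*np.cos(th),f[1]+.07*np.sin(th),.003,th-np.pi))
t=cam('top');
for z,b in ((.042,0),):
  print(fit(t,.6305,.0948,1.211,z,depth=True).round(4),fit(t,.6305,.0948,1.211,z).round(4))
E
```

```text
[ 0.39291665 -0.26596262  0.09214709] [-6.72257635e-01  2.67069910e-01  1.85042200e+00 -1.49338295e-05
  1.02376016e+00  3.61756824e-01]
[ 0.43   -0.3286  1.6022  0.7696]
[ 0.43   -0.3286  2.1179  0.9123]
[ 0.4301 -0.3287  2.6258  0.8083]
(array([-0.0009,  0.0028,  0.0891]), np.float64(-0.0103), 'tilt', array([ 0.0003, -0.0002]))
[0.6306 0.0946 1.2249 0.9224] [0.6317 0.0945 1.2247 0.9759]
```

>>> {"fn": "servo_tool", "kwargs": {"plan": [[60, -0.001, 0.003, 0.035, 0, 0, -0.01], [60, 0, 0, 0.03, 0, 0, 0], [60, 0, 0, 0.016, 0, 0, 0], [60, 0, 0, 0.008, 0, 0, 0], [60, 0, 0, 0, 0, 0, 0], [0, 0, 0, 0, 0, 0, 0], [0, 0, 0, 0, 0, 0, 0], [0, 0, 0, 0, 0, 0, 0]]}}

```text
time_s: 23.0
ee_pos: [0.3937, -0.2691, 0.0033]
eef_rot: [3.141, -0.0, 0.547]
force: [-1.9, 0.7, 2.9]
grip_width: 0.0297
grip_force: 20.3
```

>>> {"fn": "servo_tool", "kwargs": {"plan": [[0, 0, 0, 0, 0, 0, 0], [0, 0, 0, 0, 0, 0, 0], [0, 0, 0, -0.03, 0, 0, 0], [0, 0, 0, -0.05, 0, 0, 0], [0, 0, 0, -0.06, 0, 0, 0], [0, 0, 0, -0.05, 0, 0, 0], [0, 0, 0, -0.02, 0, 0, 0], [0, 0, 0, 0, 0, 0, 0]]}}

```text
time_s: 24.0
ee_pos: [0.3939, -0.2692, 0.2138]
eef_rot: [3.139, -0.001, 0.547]
force: [-0.1, -0.1, -0.7]
grip_width: 0.0301
grip_force: 19.8
```

```bash
python3 - <<'E'
from h import *
c=cam('wrist');o=ctrl.get_obs();print(o['ee_pos'],o['grip_width'],o['grip_force'])
for d in(-.5,0,.5): print('held',held(c,.009,th=2.1179-np.pi+d),held(c,.009,th=2.1179+d))
b=(.6308,.0948,1.217);al=b[2]-np.pi
rows(b[0]-.0698*np.cos(al),b[1]-.0698*np.sin(al),.211,al,8,0)
E
```

```text
[ 0.3934243  -0.26892146  0.21244207] 0.029729418487026215 19.79289745911956
held (array([ 0.3791, -0.2003, -2.4059,  0.5891]), array([ 0.0234, -0.0661]), np.float64(-1.3819)) (array([ 0.357 , -0.1979,  1.4805,     nan]), array([ 0.0058, -0.0796]), np.float64(2.5045))
held (array([ 0.3492, -0.2381, -0.6685,  0.203 ]), array([-0.0218, -0.0493]), np.float64(0.3555)) (array([ 0.357 , -0.2091,  2.1179,     nan]), array([ 0.  , -0.07]), np.float64(3.1419))
held (array([ 0.3628, -0.212 , -0.5459,  0.1762]), array([ 0.0034, -0.0645]), np.float64(0.4781)) (array([ 0.357 , -0.2091,  2.6179,     nan]), array([ 0.  , -0.07]), np.float64(3.6419))
[0,0.05582,-0.02883,0.0001803,0,0,0.1126],[0,0.05223,-0.03492,0.0001803,0,0,0.1126],[0,0.04798,-0.04056,0.0001803,0,0,0.1126],[0,0.04312,-0.0457,0.0001803,0,0,0.1126],[0,0.03771,-0.05025,0.0001803,0,0,0.1126],[0,0.03183,-0.05417,0.0001803,0,0,0.1126],[0,0.02554,-0.0574,0.0001803,0,0,0.1126],[0,0.01893,-0.05991,0.0001803,0,0,0.1126],
  c /= stddev[:, None]
  c /= stddev[None, :]
```

```bash
sed -i 's/def held(c,top=.0105,x0=.012,\*\*k):/def held(c,top=.0105,x0=.012,s=1,**k):/; s/p=T\[:2,3\]-.07\*np/p=T[:2,3]-s*.07*np/' h.py; python3 - <<'E'
from h import *
c=cam('wrist')
for d in(-.5,0,.5): print('held',held(c,.009,s=-1,th=2.1179+d))
b=(.6308,.0948,1.217);al=b[2]-np.pi
rows(b[0]-.0698*np.cos(al),b[1]-.0698*np.sin(al),.211,al,10,0)
E
```

```text
held (array([ 0.43  , -0.3284,  1.6124,  0.7188]), array([0.0004, 0.07  ]), np.float64(2.6364))
held (array([ 0.4297, -0.3285,  2.1194,  0.9339]), array([0.0001, 0.07  ]), np.float64(3.1434))
held (array([ 0.4302, -0.3285,  2.6244,  0.8592]), array([0.0005, 0.0703]), np.float64(3.6484))
[0,0.04467,-0.02304,7.49e-05,0,0,0.09006],[0,0.04241,-0.02696,7.49e-05,0,0,0.09006],[0,0.03982,-0.03067,7.49e-05,0,0,0.09006],[0,0.0369,-0.03412,7.49e-05,0,0,0.09006],[0,0.03368,-0.0373,7.49e-05,0,0,0.09006],[0,0.03019,-0.04018,7.49e-05,0,0,0.09006],[0,0.02645,-0.04273,7.49e-05,0,0,0.09006],[0,0.0225,-0.04494,7.49e-05,0,0,0.09006],
[0,0.01837,-0.04678,7.49e-05,0,0,0.09006],[0,0.01409,-0.04824,7.49e-05,0,0,0.09006],
```

>>> {"fn": "servo_tool", "kwargs": {"plan": [[0, 0.045, -0.023, 0, 0, 0, 0.09], [0, 0.042, -0.027, 0, 0, 0, 0.09], [0, 0.04, -0.031, 0, 0, 0, 0.09], [0, 0.037, -0.034, 0, 0, 0, 0.09], [0, 0.034, -0.037, 0, 0, 0, 0.09], [0, 0.03, -0.04, 0, 0, 0, 0.09], [0, 0.026, -0.043, 0, 0, 0, 0.09], [0, 0.022, -0.045, 0, 0, 0, 0.09]]}}

```text
time_s: 25.1
ee_pos: [0.6025, 0.076, 0.2109]
eef_rot: [3.141, 0.003, -0.176]
force: [0.1, -0.4, -1.1]
grip_width: 0.03
grip_force: 19.8
```

>>> {"fn": "servo_tool", "kwargs": {"plan": [[0, 0.018, -0.047, 0, 0, 0, 0.09], [0, 0.014, -0.048, 0, 0, 0, 0.09], [0, 0, 0, 0.02, 0, 0, 0], [0, 0, 0, 0.04, 0, 0, 0], [0, 0, 0, 0.04, 0, 0, 0], [0, 0, 0, 0.025, 0, 0, 0], [0, 0, 0, 0.01, 0, 0, 0], [0, 0, 0, 0, 0, 0, 0]]}}

```text
time_s: 26.1
ee_pos: [0.6538, 0.1603, 0.0771]
eef_rot: [3.141, 0.001, -0.353]
force: [-0.2, -0.4, -0.0]
grip_width: 0.0301
grip_force: 19.8
```

>>> {"fn": "servo_tool", "kwargs": {"plan": [[0, 0, 0, 0, 0, 0, 0], [0, 0, 0, 0, 0, 0, 0], [0, 0, 0, 0, 0, 0, 0], [0, 0, 0, 0, 0, 0, 0], [0, 0, 0, 0, 0, 0, 0], [0, 0, 0, 0, 0, 0, 0], [0, 0, 0, 0, 0, 0, 0], [0, 0, 0, 0, 0, 0, 0]]}}

```text
time_s: 27.1
ee_pos: [0.6541, 0.1603, 0.0779]
eef_rot: [3.142, 0.0, -0.353]
force: [0.2, 0.4, -0.5]
grip_width: 0.0298
grip_force: 19.8
```

```bash
python3 - <<'E'
from h import *
c=cam('wrist','w9.png');np.savez('w9.npz',**c)
print(ctrl.get_obs()['ee_pos'])
r,off,d=held(c,.009,s=-1,th=1.217);print('held',r,off,d); b=fit(c,.6308,.0948,1.217,.042,depth=True).round(4);print('pile',b)
print(align(b,off,d,.0455));print(align((.6306,.0947,1.217),off,d,.0455))
E
```

```text
[0.65407978 0.16036197 0.07794018]
held [0.6303 0.0949 1.2193 0.9348] [0.0003 0.0696] 3.1433
pile [0.6316 0.0943 1.2294 0.8699]
(array([0.0008, 0.0002, 0.0324]), np.float64(-0.0101), 'tilt', array([ 0., -0.]))
(array([0.0005, 0.0001, 0.0324]), np.float64(0.0023), 'tilt', array([ 0., -0.]))
```

View pics/w9.png

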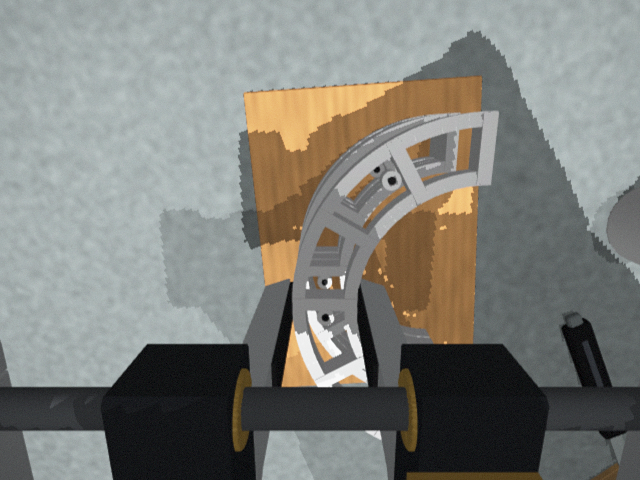

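>>> {"fn": "servo_tool", "kwargs": {"plan": [[0, 0.0006, 0, 0.014, 0, 0, 0], [0, 0, 0, 0.01, 0, 0, 0], [0, 0, 0, 0.006, 0, 0, 0], [0, 0, 0, 0.002, 0, 0, 0], [0, 0, 0, 0.001, 0, 0, 0], [0, 0, 0, 0, 0, 0, 0], [0, 0, 0, 0, 0, 0, 0], [0, 0, 0, 0, 0, 0, 0]]}}

```text
time_s: 28.15
ee_pos: [0.6548, 0.1602, 0.0453]
eef_rot: [-3.141, -0.001, -0.353]
force: [-1.1, 0.7, 3.0]
grip_width: 0.0297
grip_force: 19.8
```

```bash
python3 - <<'E'
from h import *
c=cam('wrist');o=ctrl.get_obs();print(o['ee_pos'],o['eef_rot'],o['force'])
print('held',held(c,.009,s=-1,th=1.2175))
E
```

```text
[0.65482617 0.16020299 0.04532466] [-3.14125937e+00 -5.54079883e-04 -3.53172761e-01] [-0.7913119  -0.39174567  3.47766988]
held (array([0.631 , 0.0948, 1.2178, 0.9352]), array([0.0002, 0.0696]), np.float64(3.1417))
```

>>> {"fn": "servo_tool", "kwargs": {"plan": [[60, 0, 0, 0, 0, 0, 0], [60, 0, 0, 0, 0, 0, 0], [60, 0, 0, 0, 0, 0, 0], [60, 0, 0, -0.03, 0, 0, 0], [60, 0, 0, -0.06, 0, 0, 0], [60, 0, 0, -0.06, 0, 0, 0], [60, -0.04, -0.04, 0, 0, 0, 0], [60, -0.04, -0.04, 0, 0, 0, 0]]}}

```text
time_s: 29.2
ee_pos: [0.6068, 0.2637, 0.1956]
eef_rot: [-3.141, -0.001, -0.355]
force: [0.0, 0.1, -0.1]
grip_width: 0.0562
grip_force: 0.0
```

>>> {"fn": "servo_tool", "kwargs": {"plan": [[60, -0.04, -0.04, 0, 0, 0, 0], [60, -0.03, -0.03, 0, 0, 0, 0], [60, 0, 0, 0, 0, 0, 0], [60, 0, 0, 0, 0, 0, 0], [60, 0, 0, 0, 0, 0, 0], [60, 0, 0, 0, 0, 0, 0], [60, 0, 0, 0, 0, 0, 0], [60, 0, 0, 0, 0, 0, 0]]}}

```text
time_s: 30.2
ee_pos: [0.5659, 0.3526, 0.195]
eef_rot: [-3.142, 0.0, -0.353]
force: [-0.5, -0.3, 0.3]
grip_width: 0.0564
grip_force: 0.0
```

```bash
python3 - <<'E'
from h import *
print(ctrl.get_obs()['ee_pos'])
t=cam('top');np.savez('t4.npz',**t);s=cam('side');np.savez('s4.npz',**s)
print(fit(t,.6305,.0948,1.211,.054,depth=True).round(4),fit(t,.6305,.0948,1.211,.054).round(4))
K=s['mtx'];q=(np.array([.655,.16,.03])-s['pose'][:3,3])@s['pose'][:3,:3];u,v=K[0,0]*q[0]/-q[2]+K[0,2],K[1,1]*q[1]/q[2]+K[1,2]
print(u,v,q)
u,v=int(u),int(v);a=s['pixels'][max(v-75,0):v+75,max(u-100,0):u+100,::-1];A=cv2.resize(a,(800,600) if a.shape[:2]==(150,200) else None,fx=3,fy=3,interpolation=cv2.INTER_CUBIC);cv2.imwrite('pics/s4.png',A)
E
```

```text
[0.56587388 0.35260685 0.19495553]
[0.6301 0.0944 1.2176 0.9251] [0.6313 0.0942 1.2165 0.958 ]
338.1064171242717 226.07988891969939 [ 0.06820471  0.06327047 -1.225338  ]
```

View pics/s4.png

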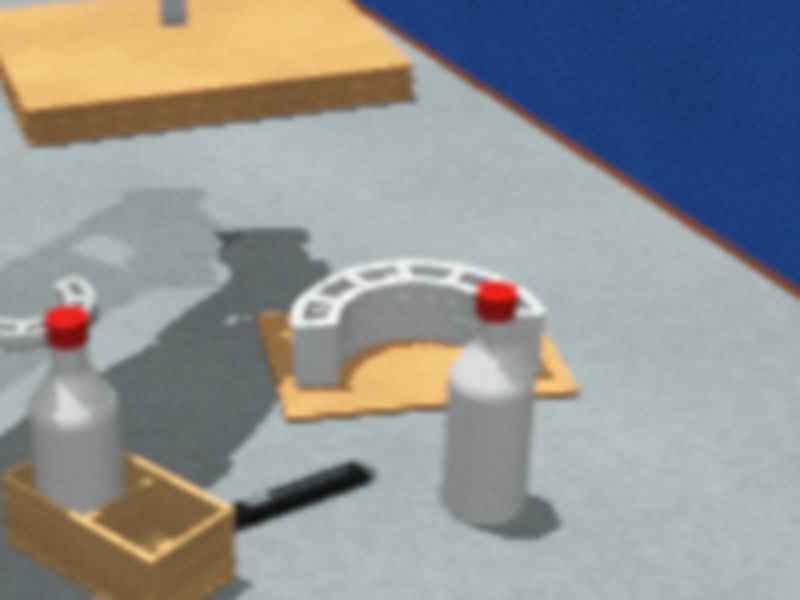

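The side view shows one straight pile of four on the board: the near end face is flush at about (317, 355), and the bottles and knife have not moved. The top camera puts the top frame within about 1 mm and 0.4° of where the base frame was first measured.

```bash
python3 -c "
from station import ctrl
print(ctrl.hand_in())"
```

```text
the job is handed in; nothing more can be done
None
```

The three large frames are stacked flat on the bottom frame, the top one within about 1 mm and 0.4° of the bottom frame's first measured position, and the job was handed in at about 30 s; no result came back.

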